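# Pin the swivel stand, undo the oil filler cap and let it drip

### The arm

A 7-joint arm with a two-finger parallel gripper is mounted at the origin on the work surface. World frame = base frame: x ahead of the robot, y to its left, z up, the work surface at z = 0. Lengths are in m, angles in rad, forces in N, time in s.
With the tool pointing down it reaches from about 0.425 to 0.825 m from the base axis. Payload 3.6 kg.
Tool frame: the origin (TCP) lies at the very end of the fingers, on their centre line; the grasp point (between the pads) lies 19 mm behind it; z points along the fingers, y is the direction in which the jaws open and shut (so a half turn about z gives the same grasp; the last joint's range is limited). The gripper opens to 85 mm and grips with 20 to 120 N. Pads are 22 mm wide; open, the fingers measure 114 mm over their backs; the gripper's body (76 mm by 85 mm) begins 54 mm behind the grasp point. The pads swing forward as they close: fully open they stand 13 mm farther back than shut.
Start: joints at [-1.288, 0.615, -0.013, 1.423, 0.008, 1.103, -0.04], TCP at [0.198, 0.619, 0.231] pointing down, gripper open.
Joint ranges: [-3.12, 3.12], [-0.3, 2.06], [-1.34, 1.32], [0.26, 2.42], [-1.36, 4.5], [0.01, 1.98], [-2.84, 2.84]. Speed limits (rad/s): [2.79, 2.79, 3.14, 3.14, 3.14, 3.14, 3.14].

### API

Orientations are given as a rotation vector (axis times angle).
In Python, from rig import bot gives the robot as it stands.
- The arm moves only by the tool carry_out, never from a script. Its argument "motion" is a list of rows, each a list of 5 numbers: the shift along the world's x, y, z in cm, then the turn about the world's z in rad, then the closure, from -1 (fully open) to 1 (shut). In form: [[tx, ty, tz, roll, fingers], ...]. A call has exactly 8 rows; each row is the pose to reach, as a shift and turn from the pose commanded when the call began; what a row does not reach only later rows make up. A row lasts 1/12 s, in which the tool goes at most 41.7 mm and 7.16 degrees, less where a joint would pass 70% of its speed; a pose out of reach is approached as far as the arm can. A call with a gripper value outside its range is refused whole. The fingers move at their own pace and stop on an object; "squeeze" is the grip in N (left out, the last holds). Time passes only in rows, so rows that repeat a pose let the fingers close, or fill a call up. It gives the time, the measured TCP pose, the force and the opening at its end, in the units of the state.
- bot.get_state(): the state, without advancing time (a new reading comes with each control period).
- bot.get_image(name): name is "side" or "top"; returns a dict with "image" (400x640x3 uint8, red, green, blue), "mtx" (3x3 intrinsics, pixels), "rvec" (rotation vector, rad) and "tvec" (3), from world to camera coordinates, as OpenCV has them. Camera axes: x right, y down, z forward; pixel columns grow to the right and rows downward; lengths in m; the calibration is good to about 2 mm. A picture is of the moment at which its call begins. There is no depth.
- bot.finish_job(): hands the job in, once; it reports no verdict.
The state is a dict: "time": time; "q": joint angles; "qd": joint speeds; "joint_torque": joint torques, N m; "eef_pos": TCP position; "orientation": TCP orientation; "force": force on the tool from outside, world axes, zero at the start; "wrist_torque": the same for the moment, N m; "width": opening from 0.0 (shut) to 1.0 (fully open).
Only numpy, scipy, OpenCV 4.12 (cv2) and the standard library are available. Lean on these libraries where they do the work, as an engineer would, in place of code of your own. Each camera call takes 0.05 s, during which the arm holds its last target.

### The job

Lock the swivel service stand as it stands by dropping its loose lock pin (the one with the collar and thick grip, parked in the drilled block) fully home through the hole in the turning plate and on into the base. Then unscrew the tight dipstick cap of the oil tank counter-clockwise (about a quarter turn), without yanking it against the thread; stop turning once the thread lets go, draw the dipstick straight out and finish still holding the cap upright just above the filler neck, the tip of the dipstick a finger's width or two clear over the opening so that oil drips back in. Don't let the plate swing, and leave the other things on the bench alone.

Things in the scene. Friction and masses are not known exactly. Their poses are not given: they have to be found in the camera images.
- pin: loose lock pin, upright in any one of the pin block's three holes: steel shank 12 mm across with tapered foot, 36 mm long; collar 32 mm across, 4 mm thick; above it a dark round grip 20 mm across, 36 mm tall (76 mm overall). 0.12 kg. Origin at the centre of the foot's end, z up along the pin. The collar rests on the block's top at the start, on the turning plate when fully home
- pin_block: steel block 50 x 190 x 45 mm (x, y, z), fixed; three upright holes 14 mm wide, 40 mm deep on its y axis at y = -60, 0, +60 mm; origin under its centre. The two holes without the lock pin hold the drift and the dowel
- stand: base of the swivel stand, bolted down, 30 mm high; origin on the swivel axis at bench height, drilled tongue to -x. On it turns a steel plate, 240 mm across, top 44 mm above the bench, with a like tongue 50 mm wide reaching 195 mm from the axis. On the plate: grey oil tank, x = -100 to 50 mm, 130 mm wide, top 150 mm above the bench; behind it valve block and motor to x = 245 mm, 162 mm high
- swivel (a joint): angle of the turning plate on the stand (rad), counter-clockwise from above; at 0, where it starts, the holes of plate and base are in line. Without the pin it turns easily (0.15 Nm), far more easily than the cap unscrews; the pin locks it to within about 0.01 rad
- plate_hole (a point): centre of the upper mouth of the hole in the turning plate's tongue, 44 mm above the bench, 165 mm from the swivel axis, 65 mm in front of the tank: 14 mm across, through the 12 mm plate; below it a 2 mm gap, then the base
- base_hole (a point): centre of the upper mouth of the matching 14 mm hole in the base's tongue, 30 mm above the bench, 30 mm deep; with the pin fully home its foot is 22 mm below this point
- filler_mouth (a point): centre of the rim of the tank's filler neck, 172 mm above the bench, 22 mm above the tank's top; opening 26 mm, neck 34 mm across; z up. A sprung rubber seal ring in the mouth pushes the cap up with 25 to 32 N, so the cap is tight (about 0.4 to 0.8 Nm: grip it with 60 N or more) and springs up 3 mm when its thread lets go
- cap: round steel filler cap, 56 mm across, 46 mm tall, ribbed head (20 to 46 mm up) over a 54 mm skirt, low bar on top along its x axis. Origin at the centre of the skirt's lower edge, 6 mm above the tank when closed. 0.16 kg. Unscrews counter-clockwise: its x axis starts at -0.54 to -0.21 rad from filler_mouth's x axis; the thread lets go at +0.94 (about 1 mm up); stop soon after
- dipstick_tip (a point): lower end of the dipstick, a straight rod 6 mm across fixed under the cap on its axis; 45 mm below the cap's origin (closed: 61 mm below the neck's rim)
- oil_bottle: bystander: grey plastic oil bottle, 68 mm across, 190 mm tall; origin under its centre
- impeller: bystander: brass pump impeller, 100 mm across, lying on its back; origin under its centre
- bearing: bystander: steel bearing ring, 62 mm across, 16 mm high, lying flat; origin under its centre
- wrench: bystander: steel spanner, 200 mm long, lying flat; origin at its middle
- screwdriver: bystander: screwdriver with black handle, 200 mm long, lying flat; origin at its middle
- elbow: bystander: brass pipe elbow, about 60 mm long; origin under its upright leg
- drift: bystander: drift tapering from 15 to 7 mm, standing 42 mm above the pin block, no collar; origin at its foot
- dowel: bystander: short dowel 16 mm thick standing 14 mm above the pin block, no collar; origin at its foot
- seal_box: bystander: small carton 70 x 90 x 35 mm; origin under its centre

How it is judged:
By the outcome, as a careful person would: the job done as asked, in the order asked, and still so for the second after the job is handed in, while the arm keeps its last pose, push and grip.
It also fails if it takes over 64 s, if anything falls off the work surface, if the arm or the gripper's body presses on something with over 40 N, if the wrist force passes 120 N, or if a joint passes its speed limit or range.

## Working session

There is one attempt and no reset: what is moved stays moved. The work goes in short steps, Python scripts to look and compute and a tool call to move; the robot and the scene stay as the last step left them, time stands still between calls to the robot, and variables do not carry over. Pictures are saved under pics/ and viewed, and the job is handed in when it is done.

Besides the shell and the picture viewer there is one more tool, called as a command line: name --pt "numbers of a row" for each row, then --argument value for the rest. carry_out: Moves the arm, as the interface text tells. Its arguments: {"type":"object","properties":{"motion":{"type":"array","items":{"type":"array","items":{"type":"number"}}},"squeeze":{"type":"number"}},"required":["motion"]}

```bash
mkdir -p pics; ls
cat > h.py <<'E'
import numpy as np, cv2
from rig import bot
def snap(n,f):
    d=bot.get_image(n); cv2.imwrite(f'pics/{f}.png',d['image'][:,:,::-1]); 
    np.savez(f'pics/{f}.npz',**d); return d
def ray(d,u,v):
    R=cv2.Rodrigues(np.array(d['rvec'],float))[0]; t=np.array(d['tvec'],float).ravel()
    c=-R.T@t; r=R.T@np.linalg.inv(d['mtx'])@np.array([u,v,1.]); return c,r/np.linalg.norm(r)
def plane(d,u,v,z):
    c,r=ray(d,u,v); return c+r*(z-c[2])/r[2]
def tri(d1,p1,d2,p2):
    c1,r1=ray(d1,*p1); c2,r2=ray(d2,*p2)
    s=np.linalg.lstsq(np.c_[r1,-r2],c2-c1,rcond=None)[0]
    a=c1+r1*s[0]; b=c2+r2*s[1]; return (a+b)/2,np.linalg.norm(a-b)
def proj(d,p):
    return cv2.projectPoints(np.array(p,float).reshape(-1,3),np.array(d['rvec'],float),np.array(d['tvec'],float),np.array(d['mtx'],float),None)[0].reshape(-1,2)
def load(f): return dict(np.load(f'pics/{f}.npz'))
E
python3 - <<'E'
from h import *
for n in('side','top'):
    d=snap(n,n+'0'); c,r=ray(d,320,200); print(n,c,r,d['mtx'][0,0])
print(bot.get_state())
E
```

```text
pics
side [ 0.42915173 -1.06365987  0.85501794] [ 0.04280241  0.83867526 -0.54294729] 499.6679442925494
top [0.30995617 0.02388633 1.36542055] [ 0.17390266  0.00532129 -0.98474847] 463.05979679852425
{'time': 0.1, 'q': array([-1.28748319,  0.6158164 , -0.01262771,  1.42476778,  0.0081199 ,
        1.10338765, -0.04040702]), 'qd': array([-0.00110377, -0.00159017, -0.00102312, -0.00413274,  0.00034304,
        0.00013683, -0.00117978]), 'joint_torque': array([ 1.16745734e-03, -4.70382500e+01,  2.59991605e-01, -1.71571594e+01,
        9.98798321e-03,  5.86876413e-03,  1.45473513e-05]), 'eef_pos': array([0.19794877, 0.61839497, 0.23024826]), 'orientation': array([-0.48454064, -3.10367633,  0.00362302]), 'force': array([ 0.50229478,  0.26113266, -0.03238675]), 'wrist_torque': array([-0.07736454, -0.02131713, -0.03971098]), 'width': 0.996207363363943}
```

View pics/side0.png

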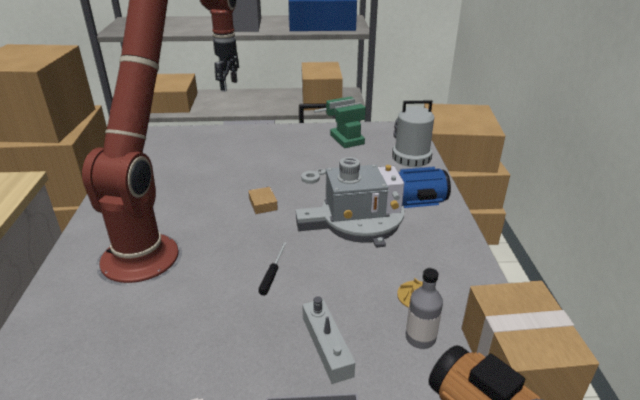

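View pics/top0.png

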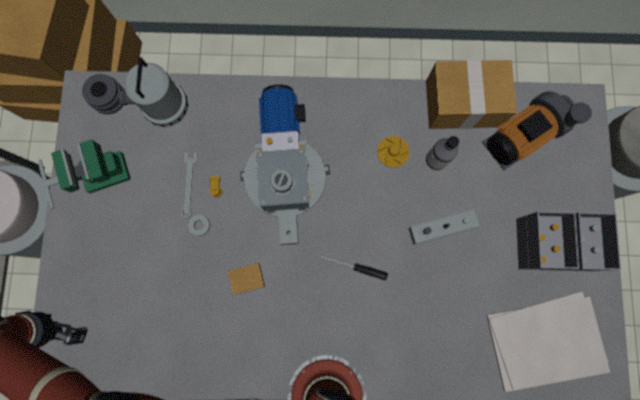

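The side view shows the stand at about (360,195), with the cap at (349,167). The pin block is at about (328,340), and the pin is in its far end hole at (318,303). The top view shows the cap at (281,180), the plate hole at about (288,240), and the pin block at (445,227) with the pin at its left end. I'll zoom in.

Run:
```python
import cv2,numpy as np
s=cv2.imread('pics/side0.png');t=cv2.imread('pics/top0.png')
def c(im,x,y,w,h,k): return cv2.resize(im[y:y+h,x:x+w],None,fx=k,fy=k,interpolation=cv2.INTER_CUBIC)
a=c(s,285,140,130,100,6);cv2.imwrite('pics/z1.png',a)
a=c(s,290,285,80,100,6);cv2.imwrite('pics/z2.png',a)
a=c(t,235,130,100,120,5);cv2.imwrite('pics/z3.png',a)
a=c(t,400,200,90,50,8);cv2.imwrite('pics/z4.png',a)
```

```text
(no output)
```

View pics/z1.png

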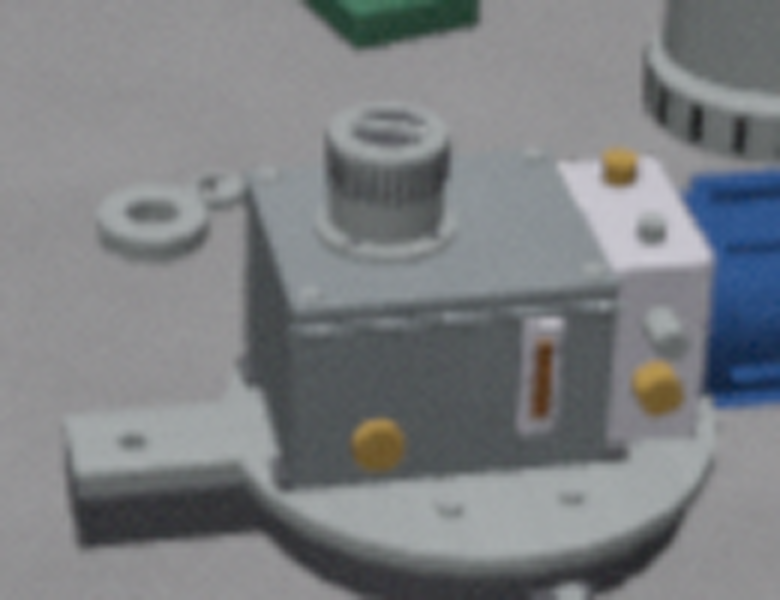

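View pics/z2.png

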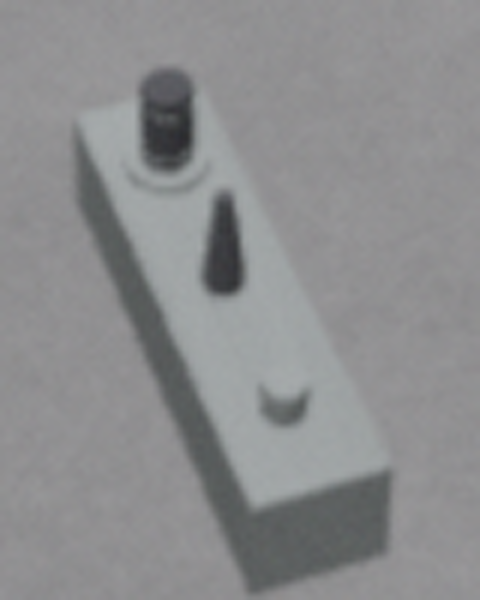

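View pics/z3.png

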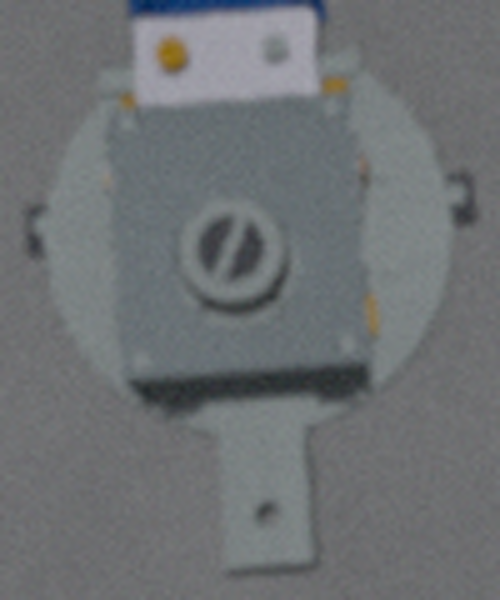

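View pics/z4.png

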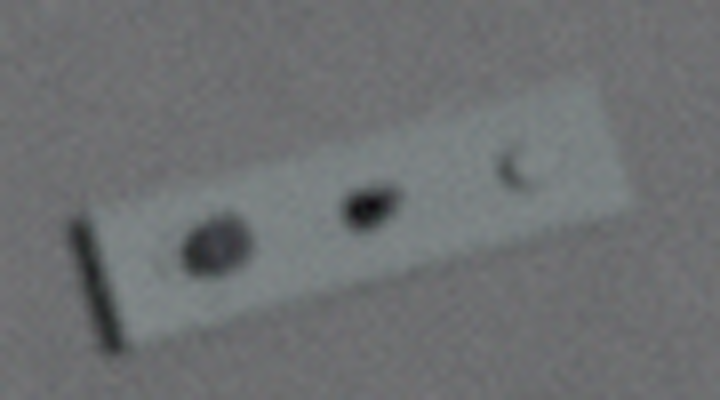

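```bash
cat > m.py <<'E'
from h import *
S=load('side0');T=load('top0')
def U(p,o,k): return (o[0]+(p[0]+.5)/k-.5, o[1]+(p[1]+.5)/k-.5)
s1=lambda *p:U(p,(285,140),6); s2=lambda *p:U(p,(290,285),6); t3=lambda *p:U(p,(235,130),5); t4=lambda *p:U(p,(400,200),8)
for n,a,b in [('hole',s1(133,441),t3(266,513)),('captop',s1(389,127),t3(234,252)),('griptop',s2(167,85),t4(232,238)),
 ('b1',s2(78,122),t4(90,208)),('b2',s2(390,468),t4(633,205)),('b3',s2(252,510),t4(595+38,205))]:
    print(n,tri(S,a,T,b))
# dark blobs via threshold centroid
def blob(d,box,thr):
    x,y,w,h=box; g=cv2.cvtColor(d['image'],cv2.COLOR_RGB2GRAY)[y:y+h,x:x+w].astype(float)
    wt=np.clip(thr-g,0,None); yy,xx=np.mgrid[y:y+h,x:x+w]; print(g.min(),np.median(g)); return (wt*xx).sum()/wt.sum(),(wt*yy).sum()/wt.sum()
def med(d,box): 
    x,y,w,h=box; return np.median(cv2.cvtColor(d['image'],cv2.COLOR_RGB2GRAY)[y:y+h,x:x+w])
a=blob(S,(303,210,9,7),med(S,(303,210,9,7))-12); b=blob(T,(284,228,9,9),med(T,(284,228,9,9))-12)
print('hole blob',a,b,tri(S,a,T,b), plane(S,*a,.044),plane(T,*b,.044))
print([proj(S,(0,0,0)),proj(T,(0,0,0))])
for p in [(90,208),(128,342),(595,75),(633,205)]: print('top block corner',plane(T,*t4(*p),.045))
for p in [(78,122),(195,92),(390,468),(252,510)]: print('side block corner',plane(S,*s2(*p),.045))
print('collar side', plane(S,*s2(167,165),.049))
# tongue edge
for p in [(220,430),(226,572),(308,430),(316,562)]: print('tongue',plane(T,*t3(*p),.044))
for p in [(66,418),(80,475),(238,460),(225,402)]: print('tongue S',plane(S,*s1(*p),.044))
for p in [(110,105),(348,85),(370,365),(128,385)]: print('tank',plane(T,*t3(*p),.150))
for p in [(255,175),(295,310),(620,290),(560,165)]: print('tank S',plane(S,*s1(*p),.150))
for p in [(243,225),(223,278)]: print('bar',plane(T,*t3(*p),.206))
E
python3 m.py
```

```text
hole (array([0.44940472, 0.12080422, 0.04443888]), np.float64(0.004308441209338674))
captop (array([0.56725765, 0.13045363, 0.20592143]), np.float64(0.006132696640110972))
griptop (array([ 0.46253329, -0.27210397,  0.0878945 ]), np.float64(0.0029415527620480515))
b1 (array([ 0.45388955, -0.23436517,  0.03868491]), np.float64(0.044879896978347364))
b2 (array([ 0.50505136, -0.42285719,  0.05716187]), np.float64(0.04920945517731961))
b3 (array([ 0.48309024, -0.42564956,  0.04599784]), np.float64(0.0027769566803278935))
108.0 164.0
69.0 123.0
hole blob (np.float64(306.61168384879727), np.float64(213.1512027491409)) (np.float64(287.63576158940396), np.float64(231.76490066225165)) (array([0.44984597, 0.12130428, 0.04399367]), np.float64(0.0026310374704989685)) [0.45115541 0.12157614 0.044     ] [0.44852463 0.12122019 0.044     ]
[array([[138.93465738, 257.38242635]]), array([[325.95491537, 394.71285957]])]
top block corner [ 0.47559427 -0.23134147  0.045     ]
top block corner [ 0.42790176 -0.24454051  0.045     ]
top block corner [ 0.52869796 -0.41382165  0.045     ]
top block corner [ 0.
[... 354 characters left out ...]
ue [0.41295723 0.14220062 0.044     ]
tongue [0.49587866 0.09835686 0.044     ]
tongue [0.42000894 0.09110532 0.044     ]
tongue S [0.41974747 0.14326445 0.044     ]
tongue S [0.42584595 0.0948519  0.044     ]
tongue S [0.50083512 0.1034009  0.044     ]
tongue S [0.49737561 0.15331001 0.044     ]
tank [0.65622623 0.20618648 0.15      ]
tank [0.67089933 0.07733155 0.15      ]
tank [0.51676409 0.06061243 0.15      ]
tank [0.50257819 0.18891593 0.15      ]
tank S [0.5135048 0.1897059 0.15     ]
tank S [0.52360724 0.06650408 0.15      ]
tank S [0.67118614 0.07617174 0.15      ]
tank S [0.66124797 0.19230484 0.15      ]
bar [0.57839624 0.12634358 0.206     ]
bar [0.55035934 0.1354506  0.206     ]
```

carry_out --pt "2.5 -3 1 -0.06 -1" --pt "5 -6 2 -0.12 -1" --pt "7.5 -9 3 -0.18 -1" --pt "10 -12 4 -0.24 -1" --pt "12.5 -15 5 -0.3 -1" --pt "15 -18 6 -0.36 -1" --pt "17.5 -21 7 -0.42 -1" --pt "20 -24 7 -0.48 -1" --squeeze 40

```text
time: 0.77
eef_pos: [0.3997, 0.378, 0.3032]
orientation: [1.212, 2.897, 0.005]
force: [0.9, 0.3, 0.4]
width: 0.999
```

carry_out --pt "1 -4 0 -0.06 -1" --pt "2 -8 0 -0.12 -1" --pt "3 -12 0 -0.18 -1" --pt "4 -16 0 -0.24 -1" --pt "5 -20 0 -0.3 -1" --pt "6 -24 0 -0.36 -1" --pt "7 -28 0 -0.42 -1" --pt "7.5 -32 0 -0.48 -1"

```text
time: 1.43
eef_pos: [0.4735, 0.057, 0.3012]
orientation: [1.867, 2.526, 0.0]
force: [0.3, 0.4, -0.5]
width: 0.999
```

carry_out --pt "0 -4 0 0 -1" --pt "0 -8 0 0 -1" --pt "0 -12 0 0 -1" --pt "0 -16 -2 0 -1" --pt "-0.3 -20 -4 0 -1" --pt "-0.6 -24 -7 0 -1" --pt "-0.8 -28 -10 0 -1" --pt "-1 -32.5 -12 0 -1"

```text
time: 2.1
eef_pos: [0.4634, -0.2396, 0.1934]
orientation: [-1.86, -2.528, -0.001]
force: [0.4, 0.7, 0.2]
width: 1.004
```

```bash
cat > st.py <<'E'
from h import *
s=bot.get_state(); R=cv2.Rodrigues(s['orientation'])[0]
print(s['time'],s['eef_pos'].round(4),'jaw',np.degrees(np.arctan2(R[1,1],R[0,1])).round(2),'z',R[:,2].round(4),'F',s['force'].round(1),'M',s['wrist_torque'].round(2),'w',round(s['width'],4),'q7',s['q'].round(2))
E
python3 st.py
```

```text
2.1 [ 0.4634 -0.2396  0.1934] jaw 17.32 z [-0.0022  0.0021 -1.    ] F [0.4 0.7 0.2] M [ 0.05 -0.04 -0.03] w 1.0039 q7 [ 0.16  0.49  0.41  1.85 -0.25  0.86  1.  ]
```

carry_out --pt "0 -0.5 0 0 -1" --pt "0 -0.5 0 0 -1" --pt "0 -0.5 -3 0 -1" --pt "0 -0.5 -6 0 -1" --pt "0 -0.5 -9 0 -1" --pt "0 -0.5 -11 0 -1" --pt "0 -0.5 -12.7 0 -1" --pt "0 -0.5 -12.7 0 -1"

```text
time: 2.77
eef_pos: [0.4635, -0.241, 0.0659]
orientation: [-1.856, -2.527, -0.001]
force: [-0.6, 0.2, 0.3]
width: 1.005
```

```bash
python3 st.py
python3 - <<'E'
from h import *
d=snap('side','s1'); cv2.imwrite('pics/s1z.png',cv2.resize(d['image'][240:390,250:400,::-1],None,fx=4,fy=4,interpolation=cv2.INTER_CUBIC))
E
```

```text
2.7667 [ 0.4635 -0.241   0.0659] jaw 17.42 z [-0.005   0.0044 -1.    ] F [-0.6  0.2  0.3] M [ 0.04 -0.05 -0.05] w 1.0046 q7 [ 0.24  0.67  0.31  1.96 -0.36  0.57  1.1 ]
```

View pics/s1z.png

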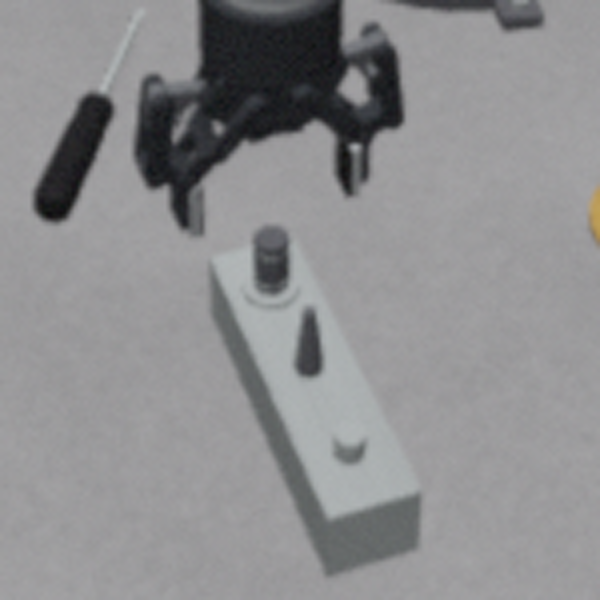

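The side view shows the pin grip at about (268,262) in the crop, still standing. The open jaws hover about 3 cm short of it in y because the last row was cut off. I'll shift and then close.

carry_out --pt "0 -1.5 0 0 -1" --pt "0 -3 0 0 -1" --pt "-0.05 -3.05 0 0 -1" --pt "-0.05 -3.05 -0.6 0 -1" --pt "-0.05 -3.05 -1.2 0 -1" --pt "-0.05 -3.05 -1.2 0 -1" --pt "-0.05 -3.05 -1.2 0 -1" --pt "-0.05 -3.05 -1.2 0 -1"

```text
time: 3.48
eef_pos: [0.464, -0.274, 0.0563]
orientation: [-1.861, -2.53, -0.001]
force: [-0.2, -0.0, 0.1]
width: 0.999
```

```bash
python3 st.py
python3 - <<'E'
from h import *
d=snap('side','s2'); cv2.imwrite('pics/s2z.png',cv2.resize(d['image'][250:370,270:370,::-1],None,fx=5,fy=5,interpolation=cv2.INTER_CUBIC))
E
```

```text
3.4833 [ 0.464  -0.274   0.0563] jaw 17.31 z [-3.e-04  7.e-04 -1.e+00] F [-0.2 -0.   0.1] M [-0.   -0.04  0.03] w 0.9986 q7 [ 0.3   0.7   0.3   1.93 -0.36  0.57  1.14]
```

View pics/s2z.png

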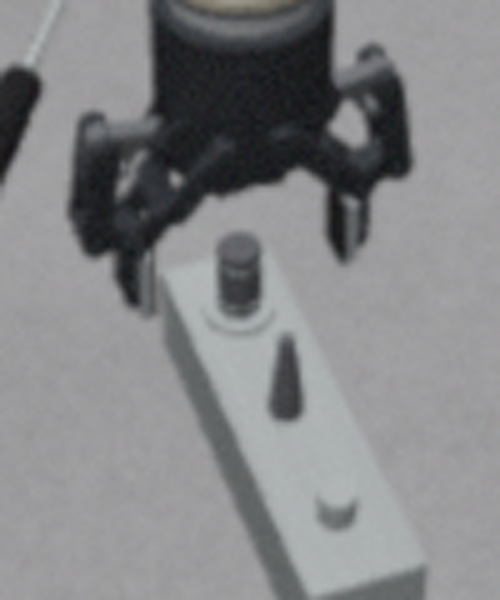

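carry_out --pt "-0.1 0.2 0 0 -0.3" --pt "-0.1 0.2 0 0 0.2" --pt "-0.1 0.2 0 0 1" --pt "-0.1 0.2 0 0 1" --pt "-0.1 0.2 0 0 1" --pt "-0.1 0.2 0 0 1" --pt "-0.1 0.2 0 0 1" --pt "-0.1 0.2 0 0 1"

```text
time: 4.2
eef_pos: [0.463, -0.273, 0.0566]
orientation: [1.863, 2.529, -0.0]
force: [-0.3, -0.0, 1.3]
width: 0.226
```

```bash
python3 st.py
python3 - <<'E'
from h import *
d=snap('side','s3'); cv2.imwrite('pics/s3z.png',cv2.resize(d['image'][250:370,270:370,::-1],None,fx=5,fy=5,interpolation=cv2.INTER_CUBIC))
E
```

```text
4.2 [ 0.463  -0.273   0.0566] jaw 17.25 z [ 2.e-04 -1.e-04 -1.e+00] F [-0.3 -0.   1.3] M [0.02 0.03 0.06] w 0.2256 q7 [ 0.3   0.7   0.3   1.93 -0.36  0.56  1.14]
```

View pics/s3z.png

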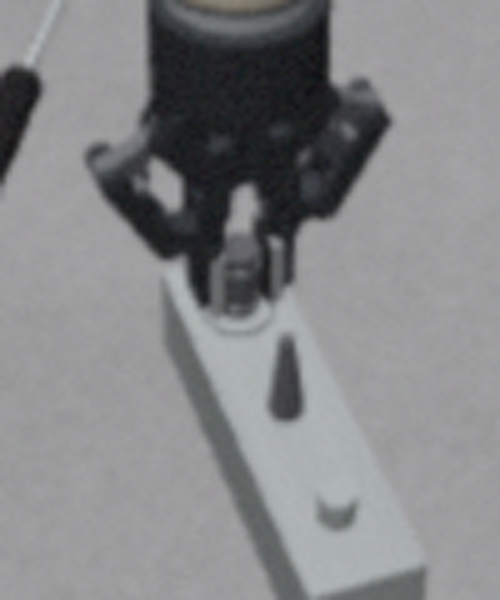

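carry_out --pt "0 0 0 0 1" --pt "0 0 1 0 1" --pt "0 0 2.5 0 1" --pt "0 0 4.5 0 1" --pt "0 0 7 0 1" --pt "0 1 10 0.1 1" --pt "0 3 12 0.2 1" --pt "0 6 12 0.3 1" --squeeze 60

```text
time: 4.92
eef_pos: [0.4647, -0.217, 0.1812]
orientation: [1.46, 2.769, -0.003]
force: [0.6, -0.5, -1.4]
width: 0.215
```

```bash
python3 st.py
python3 - <<'E'
from h import *
d=snap('side','s4'); cv2.imwrite('pics/s4z.png',cv2.resize(d['image'][200:350,250:370,::-1],None,fx=4,fy=4,interpolation=cv2.INTER_CUBIC))
E
```

```text
4.9167 [ 0.4647 -0.217   0.1812] jaw 34.38 z [ 0.0088 -0.007  -0.9999] F [ 0.6 -0.5 -1.4] M [-0.03 -0.08  0.03] w 0.2149 q7 [ 0.17  0.48  0.32  1.9  -0.2   0.79  1.2 ]
```

View pics/s4z.png

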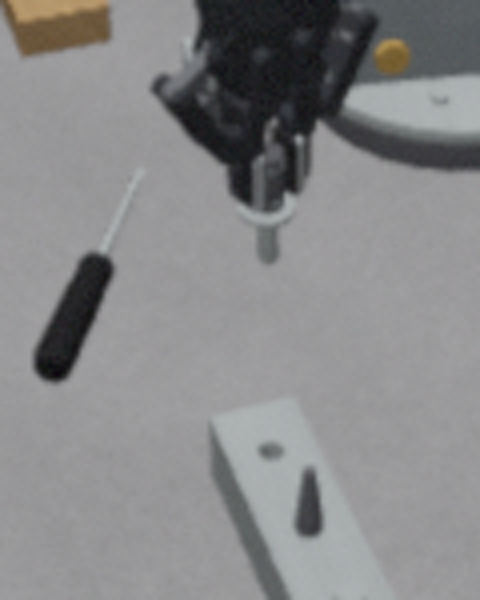

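The pin is held upright, with its shank at crop (268,245), and its block hole is empty. Next I'll carry it over the plate hole.

carry_out --pt "-0.1 3 0 0.1 1" --pt "-0.3 6 0 0.2 1" --pt "-0.5 10 0 0.3 1" --pt "-0.7 14 0 0.4 1" --pt "-0.9 18 0 0.5 1" --pt "-1.1 22 0 0.6 1" --pt "-1.3 25 0 0.7 1" --pt "-1.5 28 0 0.8 1"

```text
time: 5.63
eef_pos: [0.4468, 0.0692, 0.1765]
orientation: [-0.257, -3.13, 0.0]
force: [1.3, -0.6, -1.7]
width: 0.215
```

```bash
python3 st.py
```

```text
5.6333 [0.4468 0.0692 0.1765] jaw 80.63 z [-1.1e-03 -2.0e-04 -1.0e+00] F [ 1.3 -0.6 -1.7] M [-0.04 -0.04 -0.02] w 0.2154 q7 [-0.26  0.39  0.08  2.04 -0.04  0.71  1.25]
```

carry_out --pt "0.1 2 0 0.1 1" --pt "0.2 4 -1 0.2 1" --pt "0.3 5 -2 0.26 1" --pt "0.3 5.2 -3 0.26 1" --pt "0.3 5.2 -4 0.26 1" --pt "0.3 5.2 -4.6 0.26 1" --pt "0.3 5.2 -4.6 0.26 1" --pt "0.3 5.2 -4.6 0.26 1"

```text
time: 6.3
eef_pos: [0.4506, 0.1187, 0.1304]
orientation: [0.141, -3.138, 0.001]
force: [-0.3, 0.2, -1.4]
width: 0.206
```

```bash
python3 st.py;  python3 - <<'E'
from h import *
d=snap('side','s5'); cv2.imwrite('pics/s5z.png',cv2.resize(d['image'][150:240,260:380,::-1],None,fx=6,fy=6,interpolation=cv2.INTER_CUBIC))
d=snap('top','t5'); cv2.imwrite('pics/t5z.png',cv2.resize(d['image'][150:260,235:335,::-1],None,fx=5,fy=5,interpolation=cv2.INTER_CUBIC))
E
python3 st.py
```

```text
6.3 [0.4506 0.1187 0.1304] jaw 95.13 z [-9.e-04 -7.e-04 -1.e+00] F [-0.3  0.2 -1.4] M [ 0.01 -0.03 -0.03] w 0.2064 q7 [-0.31  0.48  0.    2.06 -0.    0.6   1.36]
6.4 [0.4512 0.1189 0.1309] jaw 95.13 z [ 8.e-04 -0.e+00 -1.e+00] F [ 0.1 -0.  -1.8] M [0.02 0.03 0.06] w 0.2149 q7 [-0.31  0.48  0.    2.06 -0.    0.6   1.36]
```

View pics/s5z.png

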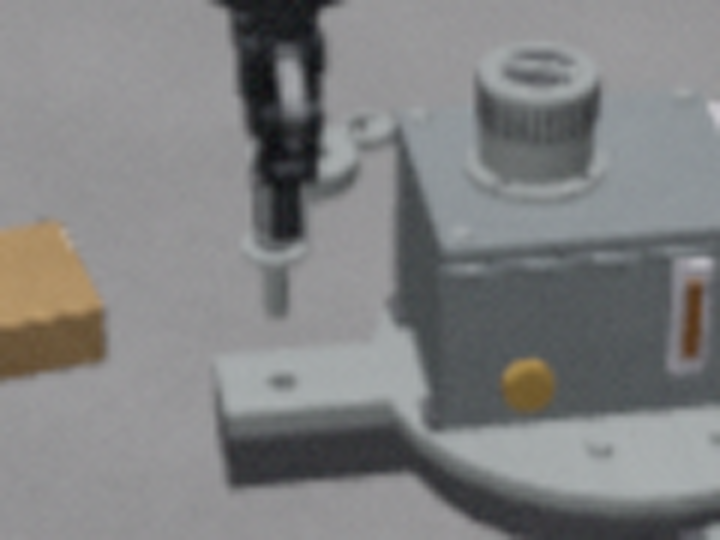

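View pics/t5z.png

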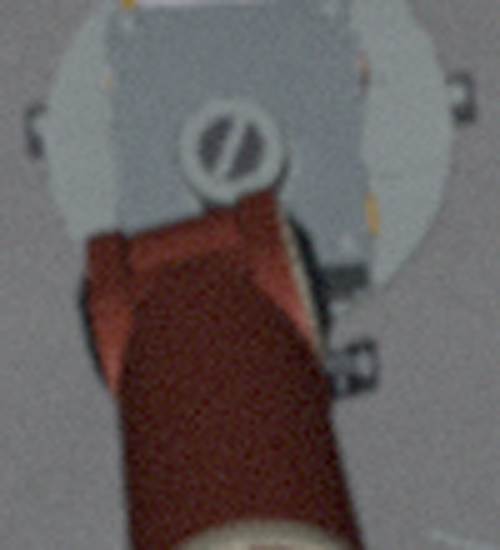

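Run:
```python
from h import *
S=load('s5'); g=cv2.cvtColor(S['image'],cv2.COLOR_RGB2GRAY).astype(int)
print(g[186:206,296:318])
z0=S['tvec']
for z in (.130,.0954,.083,.044): print(z,proj(S,(.4509,.1188,z)), proj(S,(.4498,.1214,z)))
```

```text
[[149 149 147 148 146 146 103  95  88  58  36  36  36  37  87 127 146 147
  149 147 150 147]
 [149 149 149 148 147 144 110  88  84  56  33  36  33  42  83 127 146 148
  149 148 149 150]
 [150 149 148 149 149 149 123  96  86  55  35  37  28  38  82 127 144 145
  148 148 148 150]
 [146 147 149 149 155 159 130 110 101  67  45  48  51  65  95 128 144 147
  149 148 148 152]
 [146 146 149 148 161 163 138 109 105  94  84  84  91 115 127 134 146 151
  148 151 148 149]
 [146 146 149 149 155 163 155 137 114 105 102 113 137 151 150 140 145 151
  148 148 150 148]
 [152 149 150 150 143 147 161 157 150 145 145 147 156 152 138 139 146 148
  148 147 150 151]
 [149 150 149 148 145 139 140 141 143 144 143 134 131 130 136 146 148 150
  151 151 150 151]
 [150 149 147 149 146 144 139 126 119 119 116 110 129 137 145 149 151 150
  151 150 152 149]
 [150 148 146 147 148 146 145 133 115 108  99 104 136 144 150 149 150 149
  151 151 152 153]
 [149 149 146 147 146 147 146 137 115 105 100  99 134 147 151 150 149 150
  151 151 150 150]
 [147 151 147 148 147 149 148 135 117 105  97  93 133 149 151 149 151 150
  1
[... 324 characters left out ...]
 143 121 105  97 102 135 148 151 151 150 149
  150 150 146 148]
 [144 147 146 147 149 149 147 145 130 116 108 115 141 147 150 149 148 151
  149 148 147 147]
 [144 146 146 145 146 146 149 149 140 136 133 137 146 147 149 147 148 148
  147 148 151 148]
 [146 146 146 146 147 148 147 147 146 145 146 145 147 147 146 147 146 148
  148 148 147 150]
 [146 147 149 150 148 147 147 146 146 146 145 146 145 145 148 145 146 147
  148 147 148 150]]
0.13 [[306.10075477 188.12096747]] [[305.67877537 187.64235236]]
0.0954 [[306.28514471 198.61715366]] [[305.86853789 198.12915163]]
0.083 [[306.35002871 202.3106007 ]] [[305.93531426 201.81939759]]
0.044 [[306.55011351 213.70019928]] [[306.1412407  213.19945939]]
```

The side view shows the shank axis at column 305.5 and the plate hole at column 306.6. So the pin sits about 2 mm to −x of the TCP, which matches the offset at the pick. I'll correct for that, lower to just above the mouth and look again.

carry_out --pt "0.1 0.1 0 0 1" --pt "0.23 0.24 -0.5 0 1" --pt "0.23 0.24 -1.2 0 1" --pt "0.23 0.24 -2 0 1" --pt "0.23 0.24 -2.8 0 1" --pt "0.23 0.24 -3.2 0 1" --pt "0.23 0.24 -3.2 0 1" --pt "0.23 0.24 -3.2 0 1"

```text
time: 7.07
eef_pos: [0.4529, 0.1214, 0.0979]
orientation: [0.142, -3.137, 0.001]
force: [-0.9, -0.4, -1.0]
width: 0.216
```

```bash
python3 st.py;  python3 - <<'E'
from h import *
A=[bot.get_image('side') for _ in range(4)]
d=A[0]; im=np.mean([a['image'].astype(float) for a in A],0)
d['image']=im; np.savez('pics/s6.npz',**d)
cv2.imwrite('pics/s6z.png',cv2.resize(im[180:240,280:340,::-1].clip(0,255).astype(np.uint8),None,fx=10,fy=10,interpolation=cv2.INTER_CUBIC))
E
python3 st.py
```

```text
7.0667 [0.4529 0.1214 0.0979] jaw 95.17 z [-1.2e-03 -4.0e-04 -1.0e+00] F [-0.9 -0.4 -1. ] M [-0.02 -0.04 -0.  ] w 0.2156 q7 [-0.31  0.54 -0.    2.08  0.    0.52  1.35]
7.2667 [0.4535 0.1216 0.0987] jaw 95.17 z [ 7.e-04  2.e-04 -1.e+00] F [ 0.3 -0.6 -1.4] M [0.01 0.07 0.  ] w 0.2149 q7 [-0.31  0.54 -0.    2.08  0.    0.52  1.35]
```

View pics/s6z.png

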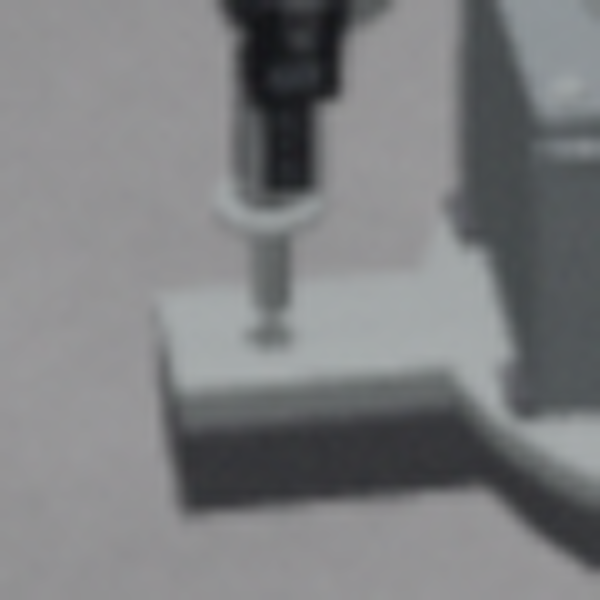

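The foot is now just above the mouth. The shank is at crop column 270 and the hole at about 269, with the foot end at row 320 and the hole at row 336. I'll trim x by −0.4 mm and enter slowly.

carry_out --pt "-0.04 0 0 0 1" --pt "-0.04 0 -0.3 0 1" --pt "-0.04 0 -0.6 0 1" --pt "-0.04 0 -0.9 0 1" --pt "-0.04 0 -1.2 0 1" --pt "-0.04 0 -1.3 0 1" --pt "-0.04 0 -1.3 0 1" --pt "-0.04 0 -1.3 0 1"

```text
time: 7.93
eef_pos: [0.4527, 0.1215, 0.0853]
orientation: [0.142, -3.138, 0.0]
force: [0.2, 0.8, -1.2]
width: 0.217
```

```bash
python3 st.py;  python3 - <<'E'
from h import *
A=[bot.get_image('side') for _ in range(3)]
im=np.mean([a['image'].astype(float) for a in A],0)
cv2.imwrite('pics/s7z.png',cv2.resize(im[180:240,280:340,::-1].clip(0,255).astype(np.uint8),None,fx=10,fy=10,interpolation=cv2.INTER_CUBIC))
E
python3 st.py
```

```text
7.9333 [0.4527 0.1215 0.0853] jaw 95.17 z [-3.e-04 -2.e-04 -1.e+00] F [ 0.2  0.8 -1.2] M [0.04 0.02 0.09] w 0.2172 q7 [-0.31  0.56 -0.    2.09  0.    0.49  1.35]
8.0833 [0.4529 0.1216 0.0855] jaw 95.17 z [ 2.e-04 -0.e+00 -1.e+00] F [-0.1  0.3 -1.8] M [-0.04  0.04  0.  ] w 0.2136 q7 [-0.31  0.56 -0.    2.09  0.    0.49  1.35]
```

View pics/s7z.png

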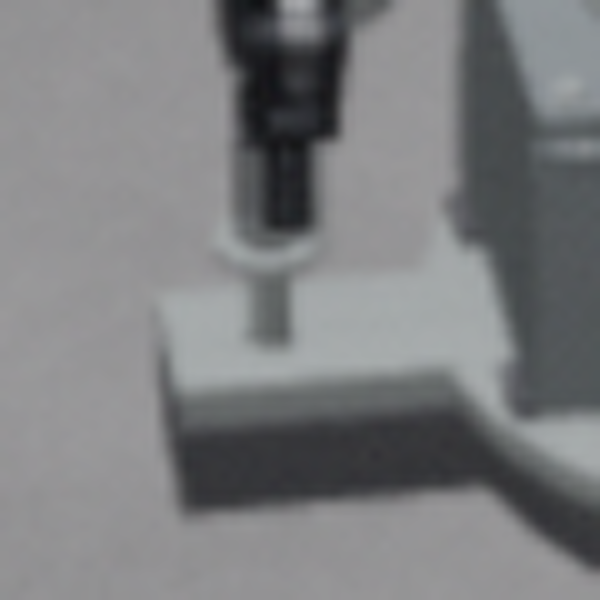

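The shank has entered the mouth with no contact force. Continuing down.

carry_out --pt "0 0 -0.3 0 1" --pt "0 0 -0.6 0 1" --pt "0 0 -0.9 0 1" --pt "0 0 -1.2 0 1" --pt "0 0 -1.5 0 1" --pt "0 0 -1.6 0 1" --pt "0 0 -1.6 0 1" --pt "0 0 -1.6 0 1"

```text
time: 8.75
eef_pos: [0.4528, 0.1215, 0.0693]
orientation: [0.142, -3.138, 0.0]
force: [0.2, 0.2, -1.4]
width: 0.216
```

```bash
python3 st.py
```

```text
8.75 [0.4528 0.1215 0.0693] jaw 95.17 z [-2.e-04 -1.e-04 -1.e+00] F [ 0.2  0.2 -1.4] M [-0.02 -0.01 -0.02] w 0.2159 q7 [-0.31  0.59 -0.    2.1   0.    0.44  1.35]
```

carry_out --pt "0 0 -0.3 0 1" --pt "0 0 -0.6 0 1" --pt "0 0 -0.9 0 1" --pt "0 0 -1.2 0 1" --pt "0 0 -1.3 0 1" --pt "0 0 -1.35 0 1" --pt "0 0 -1.4 0 1" --pt "0 0 -1.4 0 1"

```text
time: 9.42
eef_pos: [0.4525, 0.1215, 0.0556]
orientation: [0.142, -3.138, 0.0]
force: [-0.8, 0.2, 2.7]
width: 0.21
```

```bash
python3 st.py;  python3 - <<'E'
from h import *
d=snap('side','s8')
cv2.imwrite('pics/s8z.png',cv2.resize(d['image'][170:240,280:350,::-1],None,fx=8,fy=8,interpolation=cv2.INTER_CUBIC))
E
```

```text
9.4167 [0.4525 0.1215 0.0556] jaw 95.18 z [-5.e-04 -2.e-04 -1.e+00] F [-0.8  0.2  2.7] M [-0.13  0.26  0.07] w 0.2105 q7 [-0.31  0.62 -0.    2.11  0.    0.41  1.35]
```

View pics/s8z.png

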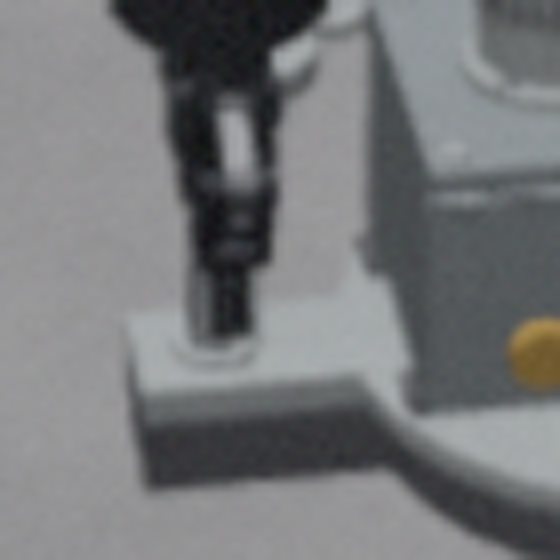

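The collar is seated on the plate at crop (215,350), with a contact force of about +4 N. Releasing and rising.

carry_out --pt "0 0 0 0 0.4" --pt "0 0 0 0 0.2" --pt "0 0 0 0 -0.2" --pt "0 0 0 0 -1" --pt "0 0 0 0 -1" --pt "0 0 1 0 -1" --pt "0 0 3 0 -1" --pt "0 0 6 0 -1"

```text
time: 10.13
eef_pos: [0.4511, 0.1211, 0.1143]
orientation: [0.142, -3.133, 0.002]
force: [0.0, 0.9, -0.2]
width: 1.001
```

carry_out --pt "0 0 3 0 -1" --pt "0 0 6 0 -1" --pt "0 0 9 0 -1" --pt "-2 -3 10 0 -1" --pt "-4 -7 10 0 -1" --pt "-4 -11 10 0 -1" --pt "-4 -13 10 0 -1" --pt "-4 -14 10 0 -1"

```text
time: 10.8
eef_pos: [0.4119, -0.0225, 0.2158]
orientation: [-0.132, 3.138, -0.003]
force: [-0.1, 0.2, -0.8]
width: 1.001
```

```bash
python3 st.py;  python3 - <<'E'
from h import *
for n in('side','top'):
    A=[bot.get_image(n) for _ in range(2)]; d=A[0]; im=np.mean([a['image'].astype(float) for a in A],0).astype(np.uint8); d['image']=im
    np.savez(f'pics/{n}9.npz',**d)
    x,y=(285,135) if n=='side' else (235,150)
    cv2.imwrite(f'pics/{n}9.png',cv2.resize(im[y:y+100,x:x+120,::-1],None,fx=6,fy=6,interpolation=cv2.INTER_CUBIC))
E
```

```text
10.8 [ 0.4119 -0.0225  0.2158] jaw 94.81 z [ 4.0e-04 -1.7e-03 -1.0e+00] F [-0.1  0.2 -0.8] M [ 0.01 -0.    0.02] w 1.0006 q7 [-0.04  0.27  0.05  2.08 -0.02  0.78  1.68]
```

View pics/side9.png

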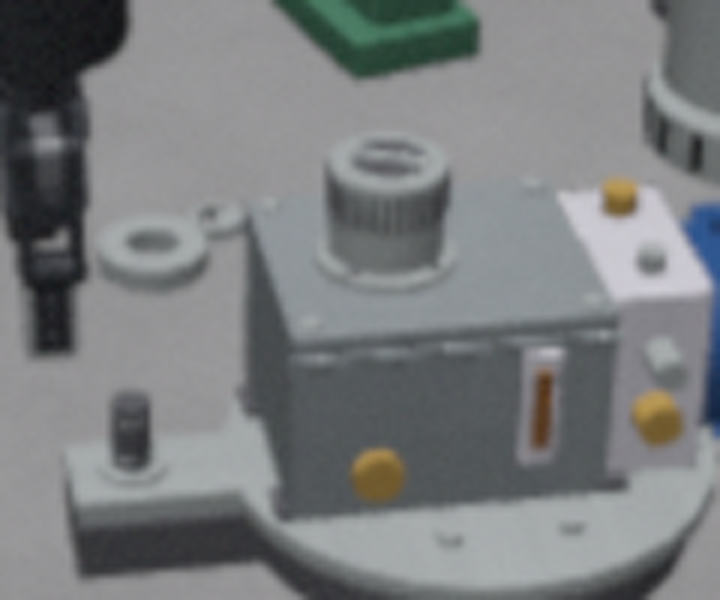

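View pics/top9.png

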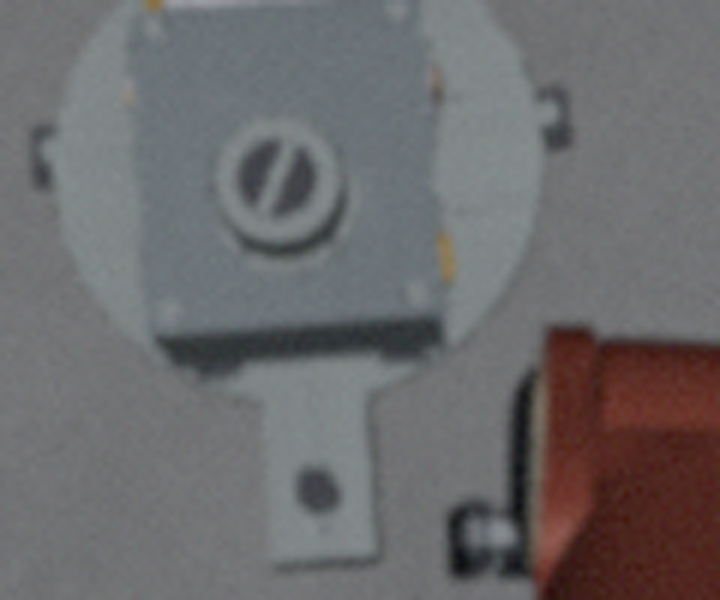

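Run:
```python
from h import *
S=load('side9');T=load('top9')
U=lambda p,o,k:(o[0]+(p[0]+.5)/k-.5,o[1]+(p[1]+.5)/k-.5)
s=U((388,158),(285,135),6); t=U((277,180.5),(235,150),6)
print(tri(S,s,T,t)); print(plane(S,*s,.202),plane(T,*t,.202))
# dark recessed disc + ring by Hough/ellipse in top
g=cv2.cvtColor(T['image'],cv2.COLOR_RGB2GRAY)
G=cv2.resize(g,None,fx=4,fy=4,interpolation=cv2.INTER_CUBIC)
c=cv2.HoughCircles(G[640:800,1060:1200],cv2.HOUGH_GRADIENT,1,50,param1=60,param2=12,minRadius=30,maxRadius=50)
if c is not None:
  for a in c[0]: u,v=(a[0]+1060+.5)/4-.5,(a[1]+640+.5)/4-.5; print(a,u,v,plane(T,u,v,.202))
# pin check: grip top
print('pin',tri(S,U((131,402),(285,135),6),T,U((320,488),(235,150),6)))
print('pin collar',plane(S,*U((132,466),(285,135),6),.048))
p=[plane(T,*U(q,(235,150),6),.202) for q in((290,150),(263,212))]; d=p[0]-p[1]; print('bar',np.arctan2(d[1],d[0]))
```

```text
(array([0.56769213, 0.132269  , 0.20457427]), np.float64(0.004782107197347954))
[0.57069668 0.13795582 0.202     ] [0.56581007 0.13245704 0.202     ]
[65.5 82.5 39.9] 281.0 180.25 [0.56429388 0.13175167 0.202     ]
pin (array([0.44882064, 0.11758631, 0.08590165]), np.float64(0.004600312958382742))
pin collar [0.4510957  0.12030369 0.048     ]
bar -0.3634240609734333
```

The side and top crops show the pin upright in the tongue with its collar flat on the plate, and the stand unmoved. The cap head is centred at about (0.568, 0.133), and its bar angle is about −0.36 rad. I'll go above the cap.

carry_out --pt "1 0.5 2.5 -0.11 -1" --pt "3 2 5 -0.22 -1" --pt "5.5 4.5 6 -0.33 -1" --pt "8 7 6 -0.44 -1" --pt "10.5 10 6 -0.55 -1" --pt "13 13 6 -0.66 -1" --pt "15 15 6 -0.77 -1" --pt "15.6 15.6 6 -0.88 -1"

```text
time: 11.67
eef_pos: [0.5701, 0.1459, 0.2741]
orientation: [-1.201, -2.902, -0.005]
force: [0.7, -0.7, 0.2]
width: 0.998
```

```bash
python3 st.py
```

```text
11.6667 [0.5701 0.1459 0.2741] jaw 45.04 z [ 0.      0.0038 -1.    ] F [ 0.7 -0.7  0.2] M [ 0.04 -0.    0.  ] w 0.9981 q7 [-0.41  0.48  0.2   1.55 -0.11  1.12  0.6 ]
```

carry_out --pt "-0.2 -1.2 0 -0.08 -1" --pt "-0.2 -1.2 0 -0.08 -1" --pt "-0.2 -1.2 0 -0.08 -1" --pt "-0.2 -1.2 -1 -0.08 -1" --pt "-0.2 -1.2 -2 -0.08 -1" --pt "-0.2 -1.2 -2 -0.08 -1" --pt "-0.2 -1.2 -2 -0.08 -1" --pt "-0.2 -1.2 -2 -0.08 -1"

```text
time: 12.33
eef_pos: [0.5667, 0.1256, 0.2552]
orientation: [-1.323, -2.849, 0.0]
force: [-0.2, -0.1, -1.2]
width: 1.002
```

```bash
python3 st.py;  python3 - <<'E'
from h import *
for n in('side','top'):
    d=bot.get_image(n); np.savez(f'pics/{n}10.npz',**d)
    x,y=(300,100) if n=='side' else (235,130)
    cv2.imwrite(f'pics/{n}10.png',cv2.resize(d['image'][y:y+100,x:x+100,::-1],None,fx=6,fy=6,interpolation=cv2.INTER_CUBIC))
E
```

```text
12.3333 [0.5667 0.1256 0.2552] jaw 40.18 z [-5.e-04  1.e-04 -1.e+00] F [-0.2 -0.1 -1.2] M [0.   0.01 0.05] w 1.0018 q7 [-0.4   0.49  0.22  1.6  -0.12  1.06  0.56]
```

View pics/side10.png

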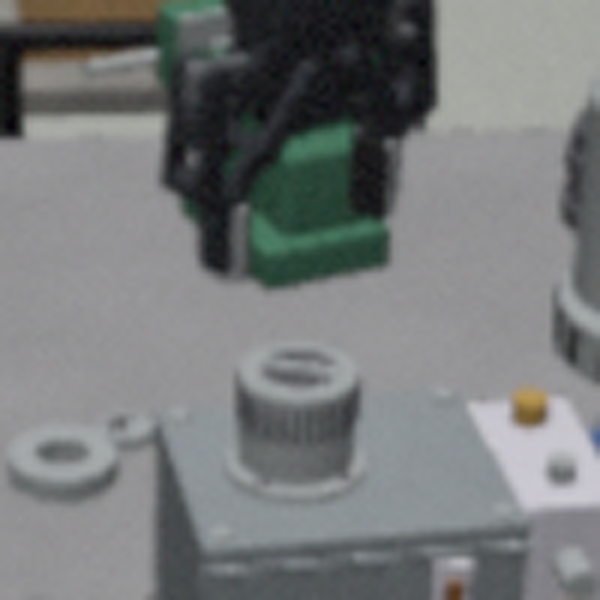

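Run:
```python
from h import *
S=load('side10')
t=np.array([.5667,.1256,.2552]); j=np.array([.764,.645,0]); p=np.array([-.645,.764,0])
C=lambda q:((proj(S,q)[0]-[300,100]+.5)*6-.5).round(0)
for s in(-1,1):
  for w in (-1,1): print(s,w,C(t+s*.0425*j+w*.011*p+[0,0,.013]))
print(C(t)); print('cap',C((.568,.1335,.202)),C((.5655,.1325,.202)),C((.5707,.138,.202)), C((.568,.1335,.156)))
```

```text
-1 -1 [246. 287.]
-1 1 [210. 270.]
1 -1 [380. 228.]
1 1 [345. 213.]
[296. 276.]
cap [293. 373.] [288. 374.] [298. 368.] [290. 460.]
```

The side view shows the open fingers at about (225,240) and (375,200) in the crop, straddling the cap line, with the cap top at (299,371). The finger projections agree to within 2 mm. I'll align and descend.

carry_out --pt "0.23 0.9 0 0 -1" --pt "0.23 0.9 -1 0 -1" --pt "0.23 0.9 -3 0 -1" --pt "0.23 0.9 -5 0 -1" --pt "0.23 0.9 -7 0 -1" --pt "0.23 0.9 -8.5 0 -1" --pt "0.23 0.9 -8.5 0 -1" --pt "0.23 0.9 -8.5 0 -1" --squeeze 20

```text
time: 13.1
eef_pos: [0.5686, 0.1349, 0.1695]
orientation: [-1.322, -2.848, 0.002]
force: [0.5, 0.1, 0.2]
width: 0.999
```

```bash
python3 st.py;  python3 - <<'E'
from h import *
for n in('side',):
    d=bot.get_image(n); np.savez(f'pics/{n}11.npz',**d)
    x,y=(300,100) if n=='side' else (235,130)
    cv2.imwrite(f'pics/{n}11.png',cv2.resize(d['image'][y:y+100,x:x+100,::-1],None,fx=6,fy=6,interpolation=cv2.INTER_CUBIC))
E
```

```text
13.1 [0.5686 0.1349 0.1695] jaw 40.2 z [-2.1e-03 -4.0e-04 -1.0e+00] F [0.5 0.1 0.2] M [ 0.02 -0.01 -0.02] w 0.9993 q7 [-0.4   0.59  0.2   1.7  -0.14  0.87  0.57]
```

View pics/side11.png

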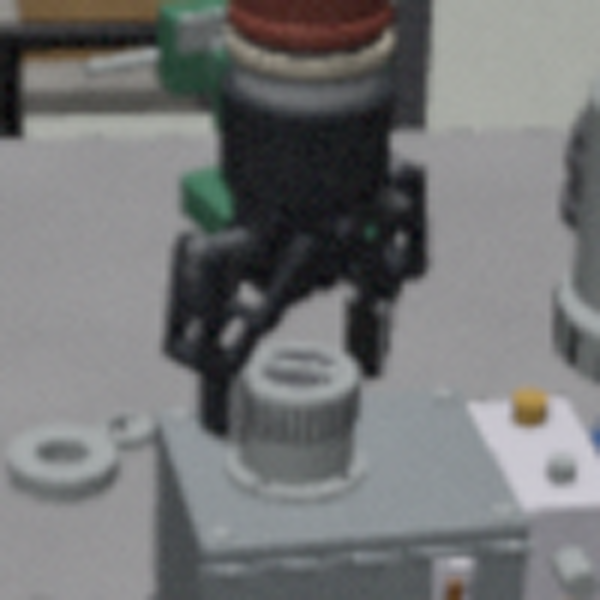

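carry_out --pt "0 0 0 0 -0.6" --pt "0 0 0 0 -0.4" --pt "0 0 0 0 -0.3" --pt "0 0 0 0 -0.1" --pt "0 0 0 0 0.2" --pt "0 0 0 0 1" --pt "0 0 0 0 1" --pt "0 0 0 0 1" --squeeze 20

```text
time: 13.82
eef_pos: [0.5692, 0.1342, 0.1716]
orientation: [1.324, 2.848, 0.0]
force: [-1.9, -1.2, 5.5]
width: 0.649
```

```bash
python3 st.py
python3 - <<'E'
from h import *
d=bot.get_image('side'); d=bot.get_image('side')
cv2.imwrite(f'pics/side12.png',cv2.resize(d['image'][100:200,300:400,::-1],None,fx=6,fy=6,interpolation=cv2.INTER_CUBIC))
E
python3 st.py
```

```text
13.8167 [0.5692 0.1342 0.1716] jaw 40.15 z [ 7.e-04  0.e+00 -1.e+00] F [-1.9 -1.2  5.5] M [-0.28  0.55  0.02] w 0.649 q7 [-0.4   0.58  0.2   1.7  -0.14  0.87  0.57]
13.9167 [0.5692 0.1342 0.1716] jaw 40.15 z [ 6.e-04  0.e+00 -1.e+00] F [-2.4 -1.   5.8] M [-0.25  0.55  0.  ] w 0.6482 q7 [-0.4   0.58  0.2   1.7  -0.14  0.87  0.57]
```

View pics/side12.png

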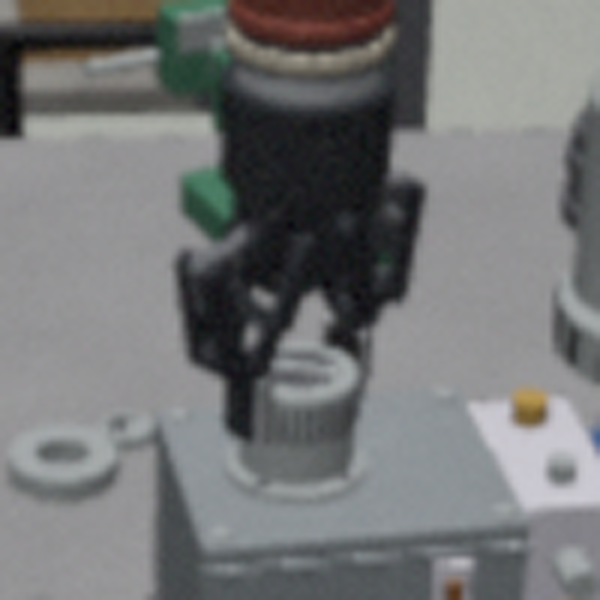

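The pads are on the ribbed head: the opening reads 55 mm, and the lateral force is about 2.5 N. I'll raise the grip, trim slightly and start turning.

carry_out --pt "-0.04 -0.03 0.05 0 1" --pt "-0.04 -0.03 0.1 0 1" --pt "-0.04 -0.03 0.1 0 1" --pt "-0.04 -0.03 0.1 0 1" --pt "-0.04 -0.03 0.1 0.03 1" --pt "-0.04 -0.03 0.1 0.06 1" --pt "-0.04 -0.03 0.1 0.1 1" --pt "-0.04 -0.03 0.1 0.1 1" --squeeze 100

```text
time: 14.58
eef_pos: [0.5693, 0.1337, 0.1722]
orientation: [1.18, 2.91, 0.001]
force: [-1.0, -0.8, 5.6]
width: 0.629
```

```bash
python3 st.py
```

```text
14.5833 [0.5693 0.1337 0.1722] jaw 45.87 z [ 1.3e-03  1.0e-04 -1.0e+00] F [-1.  -0.8  5.6] M [-0.29  0.27 -0.09] w 0.6286 q7 [-0.38  0.58  0.17  1.7  -0.12  0.87  0.65]
```

carry_out --pt "0 0 0 0.05 1" --pt "0 0 0 0.1 1" --pt "0 0 0.01 0.15 1" --pt "0 0 0.01 0.2 1" --pt "0 0 0.02 0.25 1" --pt "0 0 0.02 0.3 1" --pt "0 0 0.03 0.35 1" --pt "0 0 0.03 0.4 1"

```text
time: 15.25
eef_pos: [0.5694, 0.1342, 0.1724]
orientation: [0.577, 3.087, 0.002]
force: [-1.7, -0.4, 5.9]
width: 0.631
```

```bash
python3 st.py
python3 - <<'E'
from h import *
d=bot.get_image('side')
cv2.imwrite(f'pics/side13.png',cv2.resize(d['image'][100:200,300:400,::-1],None,fx=6,fy=6,interpolation=cv2.INTER_CUBIC))
E
```

```text
15.25 [0.5694 0.1342 0.1724] jaw 68.81 z [ 1.6e-03  7.0e-04 -1.0e+00] F [-1.7 -0.4  5.9] M [-0.08  0.19 -0.42] w 0.6314 q7 [-0.31  0.57  0.06  1.7  -0.04  0.87  0.97]
```

View pics/side13.png

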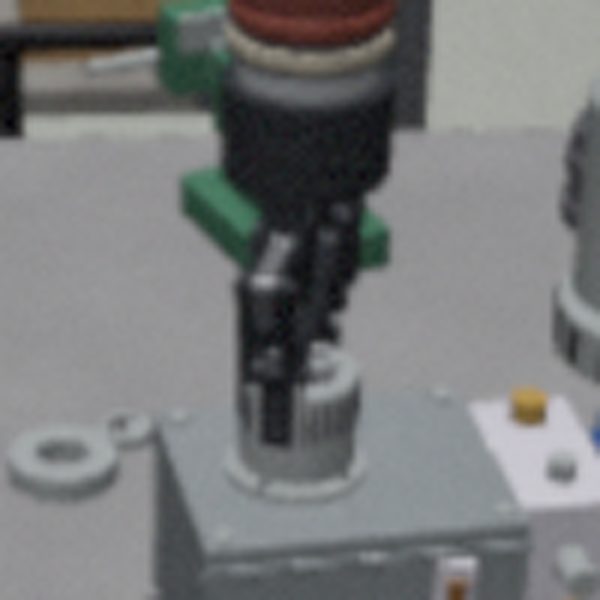

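carry_out --pt "0 0 0 0.05 1" --pt "0 0 0.01 0.1 1" --pt "0 0 0.01 0.15 1" --pt "0 0 0.02 0.2 1" --pt "0 0 0.02 0.25 1" --pt "0 0 0.03 0.3 1" --pt "0 0 0.03 0.35 1" --pt "0 0 0.04 0.4 1"

```text
time: 15.97
eef_pos: [0.5691, 0.1348, 0.1727]
orientation: [-0.048, 3.14, 0.002]
force: [-0.7, -0.0, 5.0]
width: 0.628
```

```bash
python3 st.py
```

```text
15.9667 [0.5691 0.1348 0.1727] jaw 91.76 z [ 0.0011  0.0016 -1.    ] F [-0.7 -0.   5. ] M [ 0.07  0.2  -0.34] w 0.6284 q7 [-0.23  0.57 -0.06  1.69  0.04  0.87  1.3 ]
```

carry_out --pt "0 0 0 0.05 1" --pt "0 0 0.01 0.1 1" --pt "0 0 0.01 0.15 1" --pt "0 0 0.02 0.2 1" --pt "0 0 0.02 0.25 1" --pt "0 0 0.03 0.3 1" --pt "0 0 0.03 0.34 1" --pt "0 0 0.03 0.34 1"

```text
time: 16.63
eef_pos: [0.5686, 0.135, 0.173]
orientation: [-0.579, 3.087, 0.002]
force: [-1.3, 0.7, 5.8]
width: 0.633
```

```bash
python3 st.py
python3 - <<'E'
from h import *
T=bot.get_image('top');d=bot.get_image('side')
cv2.imwrite(f'pics/side14.png',np.hstack([cv2.resize(x[:,:,::-1],None,fx=5,fy=5,interpolation=cv2.INTER_CUBIC) for x in (d['image'][120:200,310:390],T['image'][145:225,245:325])]))
E
```

```text
16.6333 [0.5686 0.135  0.173 ] jaw 111.25 z [-0.      0.0016 -1.    ] F [-1.3  0.7  5.8] M [ 0.03  0.44 -0.07] w 0.6327 q7 [-0.17  0.58 -0.15  1.69  0.11  0.88  1.57]
```

View pics/side14.png

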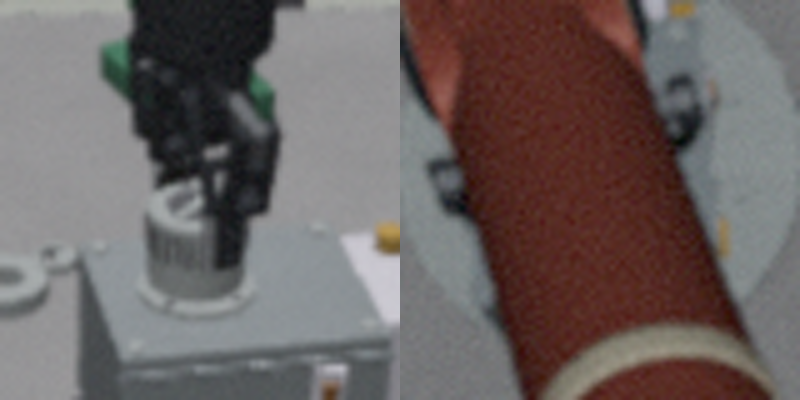

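The cap has turned 1.24 rad with no slip, and its bar now points away to the right. I'll approach release in small steps and watch Fz for the spring.

carry_out --pt "0 0 0 0.03 1" --pt "0 0 0 0.06 1" --pt "0 0 0.01 0.09 1" --pt "0 0 0.01 0.1 1" --pt "0 0 0.01 0.1 1" --pt "0 0 0.01 0.1 1" --pt "0 0 0.01 0.1 1" --pt "0 0 0.01 0.1 1"

```text
time: 17.4
eef_pos: [0.5684, 0.135, 0.1733]
orientation: [-0.73, 3.055, 0.002]
force: [-3.2, 0.5, 7.5]
width: 0.63
```

```bash
python3 st.py
```

```text
17.4 [0.5684 0.135  0.1733] jaw 116.88 z [-2.0e-04  1.4e-03 -1.0e+00] F [-3.2  0.5  7.5] M [ 0.05  0.53 -0.24] w 0.6302 q7 [-0.16  0.58 -0.18  1.69  0.12  0.88  1.65]
```

carry_out --pt "0 0 0 0.02 1" --pt "0 0 0 0.04 1" --pt "0 0 0.01 0.06 1" --pt "0 0 0.01 0.08 1" --pt "0 0 0.01 0.08 1" --pt "0 0 0.01 0.08 1" --pt "0 0 0.01 0.08 1" --pt "0 0 0.01 0.08 1"

```text
time: 18.07
eef_pos: [0.5684, 0.1349, 0.1735]
orientation: [-0.852, 3.024, 0.002]
force: [-3.8, -0.4, 6.3]
width: 0.629
```

```bash
python3 st.py
```

```text
18.0667 [0.5684 0.1349 0.1735] jaw 121.49 z [-2.e-04  1.e-03 -1.e+00] F [-3.8 -0.4  6.3] M [ 0.    0.55 -0.19] w 0.6291 q7 [-0.14  0.58 -0.2   1.69  0.14  0.89  1.72]
```

carry_out --pt "0 0 0 0.02 1" --pt "0 0 0 0.04 1" --pt "0 0 0.01 0.06 1" --pt "0 0 0.01 0.08 1" --pt "0 0 0.01 0.08 1" --pt "0 0 0.01 0.08 1" --pt "0 0 0.01 0.08 1" --pt "0 0 0.01 0.08 1"

```text
time: 18.73
eef_pos: [0.5686, 0.1348, 0.1746]
orientation: [-0.973, 2.986, 0.0]
force: [-4.4, -1.3, 11.1]
width: 0.63
```

```bash
python3 st.py;python3 - <<'E'
from h import *
d=bot.get_image('side')
cv2.imwrite(f'pics/side15.png',cv2.resize(d['image'][130:200,310:390,::-1],None,fx=8,fy=8,interpolation=cv2.INTER_CUBIC))
E
```

```text
18.7333 [0.5686 0.1348 0.1746] jaw 126.11 z [ 8.e-04  6.e-04 -1.e+00] F [-4.4 -1.3 11.1] M [-0.18  0.8   0.03] w 0.6304 q7 [-0.13  0.58 -0.22  1.69  0.16  0.89  1.78]
```

View pics/side15.png

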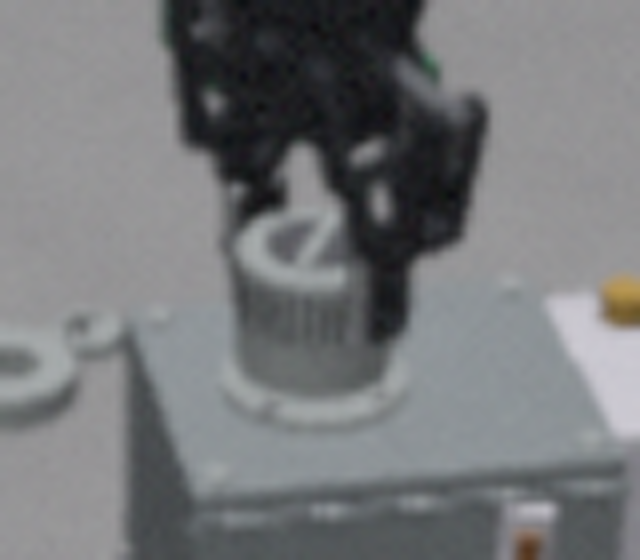

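The thread has let go: z rose by 1.1 mm, Fz jumped to 11 N and the torque fell to 0. No more turning. I'll lift gently and check that the force stays free.

carry_out --pt "0 0 0.05 0 1" --pt "0 0 0.1 0 1" --pt "0 0 0.15 0 1" --pt "0 0 0.2 0 1" --pt "0 0 0.25 0 1" --pt "0 0 0.3 0 1" --pt "0 0 0.3 0 1" --pt "0 0 0.3 0 1"

```text
time: 19.45
eef_pos: [0.5684, 0.1339, 0.1749]
orientation: [0.973, -2.986, 0.0]
force: [0.5, 0.0, -1.8]
width: 0.629
```

```bash
python3 st.py
```

```text
19.45 [0.5684 0.1339 0.1749] jaw 126.09 z [-1.2e-03 -6.0e-04 -1.0e+00] F [ 0.5  0.  -1.8] M [-0.07 -0.01 -0.07] w 0.629 q7 [-0.13  0.58 -0.22  1.69  0.16  0.89  1.79]
```

Fz is −1.8 N, just the cap's weight, so it is free. I'll draw it straight up.

carry_out --pt "0 0 0.4 0 1" --pt "0 0 0.8 0 1" --pt "0 0 1.2 0 1" --pt "0 0 1.7 0 1" --pt "0 0 2.2 0 1" --pt "0 0 2.7 0 1" --pt "0 0 3.2 0 1" --pt "0 0 3.6 0 1"

```text
time: 20.12
eef_pos: [0.5689, 0.1343, 0.2126]
orientation: [-0.973, 2.986, -0.0]
force: [-0.4, -1.2, -1.6]
width: 0.627
```

carry_out --pt "0 0 0.6 0 1" --pt "0 0 1.2 0 1" --pt "0 0 1.8 0 1" --pt "0 0 2.4 0 1" --pt "0 0 3 0 1" --pt "0 0 3.6 0 1" --pt "0 0 4.2 0 1" --pt "0 0 4.7 0 1"

```text
time: 20.78
eef_pos: [0.5688, 0.1343, 0.2595]
orientation: [-0.974, 2.986, -0.0]
force: [-0.7, 0.0, -2.2]
width: 0.627
```

carry_out --pt "0 0 0 0 1" --pt "0 0 0 0 1" --pt "0 0 0 0 1" --pt "0 0 0 0 1" --pt "0 0 0 0 1" --pt "0 0 0 0 1" --pt "0 0 0 0 1" --pt "0 0 0 0 1"

```text
time: 21.45
eef_pos: [0.5686, 0.1342, 0.2586]
orientation: [0.974, -2.987, 0.0]
force: [-0.7, -0.4, -1.2]
width: 0.627
```

```bash
python3 st.py;python3 - <<'E'
from h import *
d=snap('side','s16')
cv2.imwrite(f'pics/side16.png',cv2.resize(d['image'][120:230,285:395,::-1],None,fx=5.4,fy=5.4,interpolation=cv2.INTER_CUBIC))
E
```

```text
21.45 [0.5686 0.1342 0.2586] jaw 126.11 z [-3.e-04 -1.e-04 -1.e+00] F [-0.7 -0.4 -1.2] M [ 0.01  0.02 -0.06] w 0.6272 q7 [-0.12  0.5  -0.24  1.58  0.13  1.08  1.81]
```

View pics/side16.png

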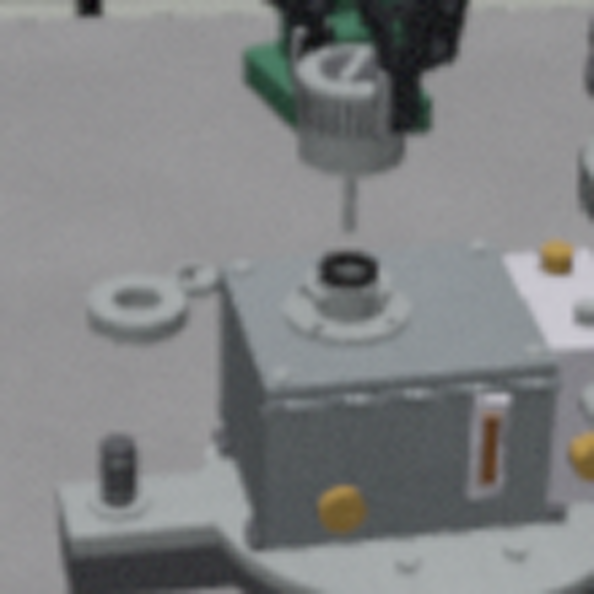

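The dipstick hangs straight with its tip at crop (349,230), directly over the mouth at (349,270), which is about 25 mm of clearance. The pin is still home at (118,470). I'll take a last look at the whole bench before handing in.

Run:
```python
from h import *
snap('side','end_side'); a=load('s16'); 
c=[plane(a,285+(349.5)/5.4-.5,120+270.5/5.4-.5,.172)]; print(c)
m=c[0]
for h in (.015,.02,.025,.03,.035): print(h,(proj(a,m+[0,0,h])[0]-[285,120]+.5)*5.4-.5)
```

```text
[array([0.57207063, 0.14280544, 0.172     ])]
0.015 [349.93750334 244.4240669 ]
0.02 [350.25247224 235.83143224]
0.025 [350.56868725 227.20480283]
0.03 [350.88615577 218.54397654]
0.035 [351.20488526 209.84874962]
```

View pics/end_side.png

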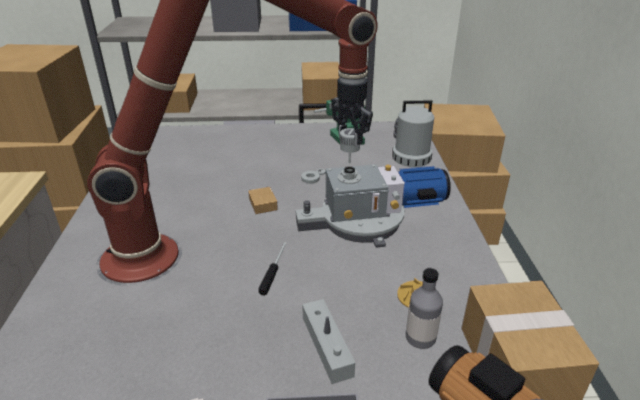

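```bash
python3 -c "
from rig import bot
print(bot.finish_job())"
```

```text
the job is handed in; nothing more can be done
None
```

The lock pin is home in the swivel stand. The cap is unscrewed and held upright, with the dipstick over the filler neck. I handed the job in at about 21.5 s; no verdict was reported.

- **Pin:** I lifted it from the end hole of the block and lowered it through the plate into the base. Lateral forces stayed within noise. It stopped with the collar on the plate at a contact force of about 4 N, and later pictures show the collar flat and the plate not visibly turned.
- **Cap:** I gripped it at 100 N and turned it counter-clockwise by 1.50 rad in small steps. I stopped when the thread let go: the cap rose 1.1 mm, Fz jumped to 11 N and the torque fell to zero. It then lifted with only its own weight, about −1.8 N.
- **End pose:** The dipstick hangs straight over the opening with its tip clear by about 25 mm from the arm position, or 23 mm in the side picture. In that picture the tip and mouth line up sideways.
- **Other things:** In the last side view, the bystanders it shows are where they started. I took no final top view, and the arm would have hidden the stand in it.

**Where checks disagreed:**
- The two cameras differed by 2–5 mm on the cap's position.
- The side camera alone puts the mouth about 9 mm farther in y than the tool. I relied on the straight draw instead, which drifted sideways by less than 1 mm.
- The release angle came about 0.1 rad later than I estimated from the bar, and the spring-up I measured was smaller than the 3 mm given.

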